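# Shut and bayonet-lock the lamp house of a stage spotlight

## Task

The top lid of the stage spotlight has been left standing open. Tip the lid fully shut, then lock it with its big bayonet knob: press the knob in against its spring, give it a quarter turn clockwise (seen from above) while it is held in, and let it go so that it springs back up a little and catches. Leave the wrench, the tape roll and the caster where they are.

Things in the scene. Friction and masses are not known exactly. Their poses are not given: they have to be found in the camera images.
- lantern: Grey boxy stage spotlight on a dark steel yoke, fixed to the bench. Origin: on the bench under the middle of its lamp house; z up, y horizontal towards the round lens barrel. Lamp house 150 mm (x) by 200 mm (y), open on top, rim 140 mm above the bench. The barrel (diameter 104 mm) reaches to y = 158 mm; the yoke's arms stand at x = +-102 mm, 100 mm high.
- hinge_mid (a point): Middle of the lid's hinge line, at lantern x = 0, y = -100 mm, 140 mm above the bench; the hinge line runs along the lantern's x axis. Axes as the lantern's.
- lid (a joint): Hinge angle of the lid in rad: 0 = fully shut (level), growing as its free end (lens side) lifts; stop at 1.2. Starts 0.55 to 1.0. The hinge is stiff (0.7 N m of friction), so the lid stays where it is left; some 3 to 7 N at the tab tips it shut.
- lid_tab (a point): Point on the outer (upper) face of the lid's tab, 222 mm from the hinge line on the lid's middle line. The lid is a grey plate 6 mm thick (underside in the hinge plane), 154 mm wide, 207 mm long; its free end carries a tab 60 mm wide, reaching 240 mm from the hinge. Axes of the lid: x along the hinge, y from hinge to tab, z out of the outer face (up when shut).
- knob_top (a point): Centre of the top of the bayonet knob's bare-metal grip bar, on the knob's turning axis, which is square to the lid, 135 mm from the hinge line on the lid's middle line. 54 mm above the lid's outer face when the knob is out. z: turning axis, away from the lid; y: along the bar, turning with the knob (unturned, the bar lies along the lid's length).
- knob_disc (a point): Centre of the upper face of the knob's flat black disc (diameter 96 mm, 8 mm thick), on the turning axis; hidden under the upright grip bar, which runs right across the disc: 96 mm long, 16 mm wide, 26 mm high above the disc. The disc's face on both sides of the bar is free to press on. Axes as knob_top.
- plunger (a joint): How far the knob is pressed in towards the lid, m: 0 = fully out (start), 0.016 = hard in. A spring pushes it out: pressing it takes about 1.5 N at 0, 8 N at 0.010, 11.5 N at 0.016. With the lid shut and the knob unturned it cannot turn (beyond about 0.12 rad) until it is pressed in by over 0.010; turned a quarter and let go, it rises to 0.005 and is caught there.
- knob (a joint): Turn of the knob in rad, 0 = unturned (start, cross-pins pass through the slot of the keeper in the house), growing clockwise seen from above; stop at 1.6, seat at 1.57 (play about +-0.1). It turns with little friction (0.06 N m), so it should stay unturned until the lid is shut, or its pins will not enter the slot.
- wrench: Bystander: steel wrench 180 mm long lying on the bench, origin under its middle. Leave alone.
- tape: Bystander: black roll of tape, 110 mm in diameter, 48 mm high, lying flat, origin at the centre of its underside. Leave alone.
- caster: Bystander: caster with a 68 mm rubber wheel standing on its 70 x 60 mm mounting plate, wheel up, 96 mm high, origin at the centre of its underside. Leave alone.

How it is judged (in metres and radians):
On the way, in this order (a step that is already met when the one before it is completed fails the run):
1. the lid is shut (within 0.03 rad), the knob not yet turned (under 0.2 rad) (value of joint lid below 0.03 rad and value of joint knob below 0.2 rad), for 0.1 s.
2. with the lid shut, the knob is pressed in (over 9 mm) and being turned (past 0.4 rad) (value of joint lid below 0.03 rad and value of joint plunger above 0.009 m and value of joint knob above 0.4 rad), for 0.05 s.
At the end, for the whole second after the job is handed in: The lid is shut (within 0.03 rad), the knob is turned a quarter (past 1.4 rad), has sprung back into its seat (pressed in between 3 and 7.5 mm) and is at rest; the bystanders have not been moved (value of joint lid below 0.03 rad and value of joint knob above 1.4 rad and value of joint plunger between 0.003 and 0.0075 m and velocity of joint knob between -0.1 and 0.1 rad/s); the robot touches nothing.
It fails at once if the wrench is moved by more than 30 mm (distance of wrench from where it was at the start of the episode above 0.03 m).
It fails at once if the tape roll is moved by more than 30 mm (distance of tape from where it was at the start of the episode above 0.03 m).
It fails at once if the caster is moved by more than 30 mm (distance of caster from where it was at the start of the episode above 0.03 m).
It also fails if it takes over 51 s, if anything falls off the work surface, if the arm or the gripper's body presses on something with over 40 N, if the wrist force passes 120 N, or if a joint passes its speed limit or range.

## Robot

A 6-joint arm with a two-finger parallel gripper is mounted at the origin on the work surface. World frame = base frame: x ahead of the robot, y to its left, z up, the work surface at z = 0. Lengths are in mm, angles in rad, forces in N, time in s.
With the tool pointing down it reaches from about 300 to 950 mm from the base axis. Payload 3.1 kg.
Tool frame: the origin (TCP) lies between the finger pads; the fingertips stand 8 mm ahead of it and the grasp point (between the pads) lies 11 mm behind it; z points along the fingers, y is the line along which they close (so a half turn about z gives the same grasp; the last joint's range is limited). The gripper opens to 85 mm and grips with 20 to 120 N. Pads are 22 mm wide; open, the fingers measure 114 mm over their backs; the gripper's body (76 mm by 85 mm) begins 54 mm behind the grasp point. The pads swing forward as they close: fully open they stand 13 mm farther back than shut.
Start: joints at [1.229, 0.308, 1.634, -0, 1.2, -0.07], TCP at [167.817, 602.054, 239.272] pointing down, gripper open.
Joint ranges: [-3.06, 3.06], [-0.79, 1.96], [0.05, 2.63], [-1.19, 4.34], [0.05, 2.64], [-2.94, 2.94]. Speed limits (rad/s): [2.79, 2.79, 3.14, 3.14, 3.14, 3.14].

## Interface

Orientations are given as a unit quaternion [w, x, y, z].
In Python, from bench import robot, imaging gives the robot as it stands.
- The arm moves only by the tool play_rows, never from a script. Its arguments are lists of equal length, an entry for each row: "delta_pos": the shift along the tool's x, y, z in mm, a list of three; "turn": the turn about the tool's z in rad; "gripper": the gripper command: -1 is shut, 1 is fully open, values between are in proportion. In form: {"delta_pos": [[tx, ty, tz], ...], "turn": [turn, ...], "gripper": [gripper, ...]}. A call has 1 to 8 rows; each row is the pose to reach, as a shift and turn from the pose commanded when the call began, along the tool's axes at that moment; what a row does not reach only later rows make up. A row lasts 1/10 s, in which the tool goes at most 50 mm and 8.59 degrees, less where a joint would pass 70% of its speed; a pose out of reach is approached as far as the arm can. A call with a gripper value outside its range is refused whole. The fingers move at their own pace and stop on an object; "grip_force" is the grip in N (left out, the last holds). Time passes only in rows, so rows that repeat a pose let the fingers close. It gives the time, the measured TCP pose, the force, the opening and the grip force at its end, in the units of the state.
- robot.sense(): the state, without advancing time (a new reading comes with each control period).
- imaging.grab_frame(name): name is "side" or "top"; returns (picture, depth): 400x640x3 uint8, red, green, blue; 400x640 float32, mm along the optical axis (not along the pixel's ray), 0 where there is no reading.
- imaging.camera_model(name): a dict with "K" (3x3 intrinsics, pixels), "dist" ([k1, k2, p1, p2, k3] as OpenCV has them; the pictures are not rectified), "rvec" (rotation vector, rad) and "tvec" (3), from world to camera coordinates, as OpenCV has them. Camera axes: x right, y down, z forward; pixel columns grow to the right and rows downward; lengths in mm; the calibration is good to about 2 mm. A picture is of the moment at which its call begins. camera_model takes no time and is no camera call.
- robot.hand_in(): hands the job in; it is judged then, once.
The state is a dict: "time_s": time; "joint_positions": joint angles; "qvel": joint speeds; "joint_efforts": joint torques, N m; "tool_pos": TCP position; "ee_rot": TCP orientation; "force": force on the tool from outside, world axes, zero at the start; "torque": the same for the moment, N m; "width": opening from 0.0 (shut) to 1.0 (fully open); "finger_force": force on a finger pad.
Only numpy, scipy, OpenCV 4.12 (cv2) and the standard library are available. Lean on these libraries where they do the work, as an engineer would, in place of code of your own. Each camera call takes 0.05 s, during which the arm holds its last target. There are 200 camera calls.

## Working session

There is one attempt and no reset: what is moved stays moved. The work goes in short steps, Python scripts to look and compute and a tool call to move; the robot and the scene stay as the last step left them, time stands still between calls to the robot, and variables do not carry over. Pictures are saved under pics/ and viewed, at most 10 in all, crops included, and the job is handed in when it is done.

Besides the shell and the picture viewer there is one more tool, called after "Call:" by a JSON object that holds its "api" and its "payload", one argument or row to a line. play_rows: Moves the arm, as the interface text tells. Its arguments: {"type":"object","properties":{"delta_pos":{"type":"array","items":{"type":"array","items":{"type":"number"}}},"turn":{"type":"array","items":{"type":"number"}},"gripper":{"type":"array","items":{"type":"number"}},"grip_force":{"type":"number"}},"required":["delta_pos","turn","gripper"]}

```bash
mkdir -p pics
cat > h.py <<'E'
import numpy as np, cv2
from bench import robot, imaging
def grab(n,save=None):
    p,d=imaging.grab_frame(n)
    if save: cv2.imwrite('pics/'+save,p[:,:,::-1])
    np.savez('/tmp/%s.npz'%n,p=p,d=d)
    return p,d
def cam(n):
    m=imaging.camera_model(n);R=cv2.Rodrigues(np.array(m['rvec'],float))[0]
    return np.array(m['K'],float),np.array(m['dist'],float),R,np.array(m['tvec'],float).ravel()
def world(n,d):
    K,D,R,t=cam(n);h,w=d.shape
    u,v=np.meshgrid(np.arange(w),np.arange(h))
    q=cv2.undistortPoints(np.stack([u,v],-1).reshape(-1,1,2).astype(float),K,D).reshape(h,w,2)
    c=np.dstack([q*d[...,None],d])
    W=(c-t)@R
    W[d<=0]=np.nan
    return W
E
python3 - <<'E'
from h import *
for n in('side','top'):
    grab(n,n+'0.png');K,D,R,t=cam(n);print(n,-R.T@t)
print(robot.sense())
E
```

```text
side [541.21344007 581.62275395 959.63898763]
top [ 508.80252635   -8.4671523  1249.55152911]
{'time_s': 0.1, 'joint_positions': array([ 1.22928447e+00,  3.08954633e-01,  1.63506824e+00,  2.49157273e-05,
        1.19968868e+00, -6.97118460e-02]), 'qvel': array([-3.40090386e-04, -8.43861619e-04, -2.05620391e-03, -3.00653368e-05,
        1.02106100e-03, -7.39593320e-04]), 'joint_efforts': array([ 1.29373911e-04, -4.16406941e+01, -2.77644986e+01, -1.47658820e-04,
        3.98068718e-03, -5.50762593e-06]), 'tool_pos': array([167.57200411, 601.35734311, 238.13475492]), 'ee_rot': array([-2.27664996e-04,  1.35486485e-01,  9.90778628e-01, -1.03476746e-03]), 'force': array([-0.39415481,  0.79573094,  0.38246544]), 'torque': array([ 0.03265609, -0.00332281, -0.01389967]), 'finger_force': 0.0, 'width': 1.0003964456806094}
```

View pics/side0.png

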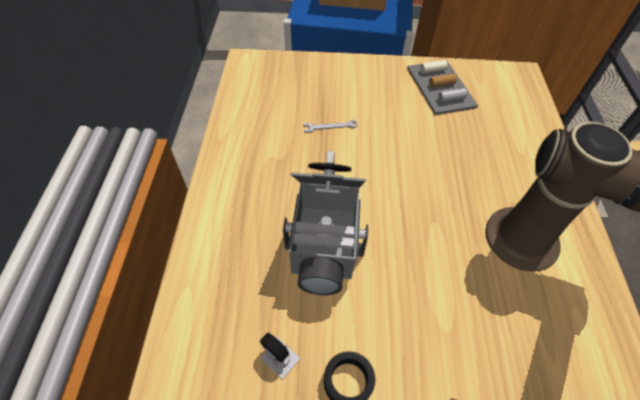

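View pics/top0.png

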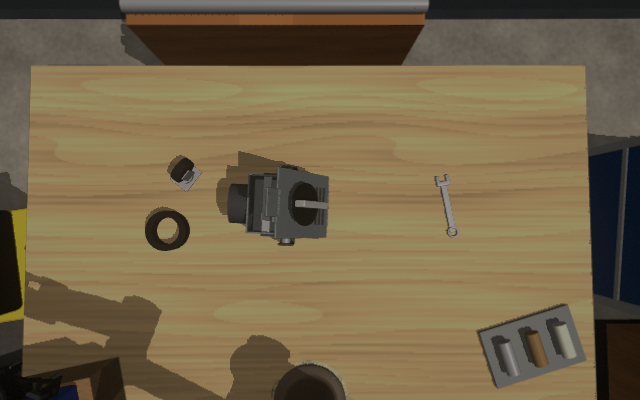

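The side view shows the lantern at about (325,230) with its lens towards +y, the lid standing open at (328,180) and the knob behind it. The top view shows the lid at (302,203), the bar from (295,204) to (327,205), the caster at (184,172), the tape at (167,229) and the wrench at (446,205).

Run:
```python
from h import *
z=np.load('/tmp/top.npz');W=world('top',z['d'])
np.set_printoptions(precision=1,suppress=True)
print('bench',W[300,250],W[120,400])
for c in (232,240,250,256,262,268,274,278,284,290,296,300,305,310,318,325): print(c,[W[r,c].round().tolist() for r in (175,190,204,220,234)])
print(z['p'][204,230:335:6])
for n,(r,c) in dict(tape=(229,150),cast=(172,184),wr=(205,447)).items(): print(n,W[r,c])
# lid plane
P=W[165:242,270:330].reshape(-1,3);P=P[np.isfinite(P).all(1)]
rng=np.random.default_rng(0);best=0
for i in range(3000):
    a,b,c=P[rng.choice(len(P),3,False)];n=np.cross(b-a,c-a)
    if np.linalg.norm(n)<500: continue
    n/=np.linalg.norm(n)
    if abs(n[2])>.95 or abs(n[2])<.3: continue
    m=abs((P-a)@n)<2
    if m.sum()>best: best=m.sum();bm=m
Q=P[bm];c=Q.mean(0);n=np.linalg.svd(Q-c)[2][2];n*=np.sign(n[2])
print(best,c,n,'tilt',np.arccos(n[2]),Q.min(0),Q.max(0), 'heading',np.arctan2(-n[1],-n[0]))
```

```text
bench [278.1 164.7   1.8] [ 788.8 -263.5   -1.4]
232 [[631.0, 218.0, -1.0], [580.0, 195.0, 125.0], [544.0, 193.0, 134.0], [503.0, 197.0, 110.0], [463.0, 217.0, -1.0]]
240 [[631.0, 196.0, -7.0], [580.0, 174.0, 126.0], [544.0, 174.0, 130.0], [503.0, 176.0, 111.0], [463.0, 194.0, 2.0]]
250 [[617.0, 147.0, 143.0], [580.0, 150.0, 116.0], [545.0, 152.0, 101.0], [503.0, 155.0, 82.0], [463.0, 166.0, -2.0]]
256 [[618.0, 133.0, 134.0], [585.0, 145.0, 36.0], [547.0, 145.0, 36.0], [503.0, 145.0, 33.0], [463.0, 149.0, -0.0]]
262 [[617.0, 117.0, 140.0], [586.0, 129.0, 26.0], [547.0, 129.0, 33.0], [503.0, 118.0, 126.0], [467.0, 119.0, 113.0]]
268 [[617.0, 102.0, 137.0], [566.0, 82.0, 339.0], [537.0, 82.0, 338.0], [503.0, 103.0, 126.0], [467.0, 104.0, 110.0]]
274 [[617.0, 86.0, 144.0], [567.0, 71.0, 323.0], [538.0, 71.0, 323.0], [504.0, 71.0, 315.0], [474.0, 71.0, 315.0]]
278 [[600.0, 63.0, 313.0], [568.0, 63.0, 312.0], [538.0, 63.0, 309.0], [504.0, 63.0, 310.0], [474.0, 63.0, 306.0]]
284 [[602.0, 51.0, 295.0], [569.0, 51.0, 295.0], [539.0, 51.0, 294.0], [504.0, 52.0, 290.0], [473.0, 52.0, 288.0]]
2
[... 587 characters left out ...]
, 184.0], [576.0, -24.0, 182.0], [539.0, -23.0, 276.0], [503.0, -24.0, 182.0], [469.0, -24.0, 175.0]]
325 [[631.0, -47.0, -4.0], [578.0, -42.0, 156.0], [540.0, -39.0, 253.0], [503.0, -42.0, 147.0], [468.0, -42.0, 146.0]]
[[ 60  57  55]
 [ 58  54  52]
 [ 58  54  53]
 [ 67  67  64]
 [ 57  56  53]
 [ 59  58  54]
 [ 86  87  84]
 [ 70  71  68]
 [ 79  80  77]
 [ 71  72  68]
 [ 40  39  35]
 [119 115 108]
 [127 122 115]
 [111 108 100]
 [112 108 101]
 [112 108 101]
 [112 108 100]
 [150 124  85]]
tape [478.9 430.2  50.2]
cast [631.4 332.2  77.1]
wr [ 543.9 -393.6    2.5]
2431 [539.3  23.5 250.8] [-0.  -0.8  0.6] tilt 0.9854471846373759 [460.2 -50.4 138.1] [618.4  78.3 337.2] heading 1.5226930288923348
```

Run:
```python
from h import *
np.set_printoptions(precision=1,suppress=True)
z=np.load('/tmp/top.npz');W=world('top',z['d'])
n=np.array([0,-np.sin(.985),np.cos(.985)]);c=np.array([539.3,23.5,250.8])
S=abs((W-c)@n)<5
def line(pts,nm):
    pts=np.array(pts);A=np.polyfit(pts[:,1],pts[:,0],1);print(nm,len(pts),'slope dx/dy',A[0],'x at y=22:',np.polyval(A,22),'resid',np.std(pts[:,0]-np.polyval(A,pts[:,1])))
for nm,f in dict(lo=np.min,hi=np.max).items():
    L=[]
    for col in range(277,326):
        P=W[155:250,col][S[155:250,col]]
        if len(P)>5: i=P[:,0].argmin() if nm=='lo' else P[:,0].argmax(); L.append(P[i])
    line(L,nm)
# bar: brighter pixels
m=z['p'].astype(int).sum(2)>300
L=[]
for col in range(297,326):
    P=W[190:220,col][m[190:220,col]&(W[190:220,col,2]>240)]
    if len(P)>2:L.append(P.mean(0))
line(L,'bar');L=np.array(L);print(L[::6],len(L))
# barrel
L=[]
for col in range(230,247):
    P=W[170:240,col];P=P[P[:,2]>100]
    if len(P)>5:L.append([(P[:,0].min()+P[:,0].max())/2,P[:,1].mean(),0])
line(L,'barrel')
# normal with lower noise: z as plane fit
Q=W[S&(np.arange(400)[:,None]>160)&(np.arange(400)[:,None]<245)&(np.arange(640)>270)&(np.arange(640)<328)]
X=np.c_[Q[:,[0,2]],np.ones(len(Q))];a=np.linalg.lstsq(X,Q[:,1],rcond=None)[0];print('y=ax+bz+c',a*1000,'ang',np.arctan2(1,a[1]))
# side
grab('side')
z=np.load('/tmp/side.npz');V=world('side',z['d'])
for r,c in((150,330),(156,329),(165,330),(178,310),(178,350),(181,295),(184,362),(262,325)): print((r,c),V[r,c],z['p'][r,c])
```

```text
lo 49 slope dx/dy 0.05129343911568628 x at y=22: 464.32048698321654 resid 0.7735974055873701
hi 49 slope dx/dy 0.04907499209059636 x at y=22: 615.7616022034089 resid 0.7472531950161004
bar 29 slope dx/dy 0.06682924396345154 x at y=22: 540.106370915792 resid 0.5284522561299073
[[540.   22.4 313.5]
 [539.7   9.5 322.6]
 [538.   -3.1 308.5]
 [537.5 -16.1 288.7]
 [536.9 -29.7 268.2]] 29
barrel 17 slope dx/dy 0.21032465225677546 x at y=22: 513.1689308639935 resid 3.802636390005883
y=ax+bz+c [    -47.      667.4 -118606.7] ang 0.9822517077963335
(150, 330) [ 538.5 -287.6    2.3] [211 177 134]
(156, 329) [540.9  16.9 319.1] [210 204 195]
(165, 330) [537.9  33.7 310.2] [31 29 32]
(178, 310) [579.   43.7 276.3] [43 44 44]
(178, 350) [496.5  69.2 315. ] [146 142 132]
(181, 295) [ 638.2 -160.8   -1.5] [225 184 121]
(184, 362) [464.4  24.8 239.9] [127 108  75]
(262, 325) [538.  170.2 137. ] [91 88 91]
```

Call:
{"api": "play_rows", "payload": {
  "delta_pos": [
    [0, 0, -50],
    [0, 0, -100],
    [-254, -216, -161],
    [-254, -216, -161],
    [-254, -216, -161],
    [-254, -216, -161],
    [-254, -216, -161],
    [-254, -216, -161]
  ],
  "turn": [0, 0, 0.15, 0.3, 0.45, 0.6, 0.75, 0.75],
  "gripper": [-1, -1, -1, -1, -1, -1, -1, -1]
}}

```text
time_s: 0.95
tool_pos: [333.6, 355.7, 393.4]
ee_rot: [0.0, 0.49, 0.872, -0.0]
force: [0.2, -0.2, -0.2]
width: 0.001
finger_force: 0.0
```

```bash
cat >> h.py <<'E'
from scipy.spatial.transform import Rotation as Rn
def st():
    s=robot.sense();R=Rn.from_quat(np.roll(s['ee_rot'],-1)).as_matrix()
    print('t',s['time_s'],'pos',s['tool_pos'].round(1),'yhead',np.arctan2(R[1,1],R[0,1]).round(4),'zt',R[:,2].round(3),'F',s['force'].round(1),'T',s['torque'].round(2),'q',s['joint_positions'].round(2),'w',round(s['width'],3),'ff',s['finger_force'])
    return s,R
def to(x,y,z):
    s,R=st();print('delta',(R.T@(np.array([x,y,z])-s['tool_pos'])).round(1),'turn to -.05',np.arctan2(R[1,1],R[0,1])+.05)
E
python3 -c "
from h import *
to(541,50,400)"
```

```text
t 0.95 pos [333.6 355.7 393.4] yhead 0.547 zt [ 0. -0. -1.] F [ 0.2 -0.2 -0.2] T [-0.03  0.01 -0.01] q [ 0.73 -0.07  1.75 -0.    1.46  0.18] w 0.001 ff 0.0
delta [-369.    18.2   -6.5] turn to -.05 0.5970021410443682
```

Call:
{"api": "play_rows", "payload": {
  "delta_pos": [
    [-369, 18, -6],
    [-369, 18, -6],
    [-369, 18, -6],
    [-369, 18, -6],
    [-369, 18, -6],
    [-369, 18, -6],
    [-369, 18, -6],
    [-369, 18, -6]
  ],
  "turn": [0.15, 0.3, 0.45, 0.59, 0.59, 0.59, 0.59, 0.59],
  "gripper": [-1, -1, -1, -1, -1, -1, -1, -1]
}}

```text
time_s: 1.75
tool_pos: [542.6, 48.2, 398.6]
ee_rot: [0.001, 0.723, 0.691, -0.001]
force: [0.1, 0.5, 0.6]
width: -0.002
finger_force: 0.0
```

```bash
python3 -c "
from h import *
to(541,50,353)"
```

```text
t 1.75 pos [542.6  48.2 398.6] yhead -0.045 zt [-0.    -0.002 -1.   ] F [0.1 0.5 0.6] T [-0.03  0.01 -0.02] q [ 0.01  0.05  1.62 -0.    1.47  0.05] w -0.002 ff 0.0
delta [ 1.8 -1.6 45.6] turn to -.05 0.0050007647162213925
```

Call:
{"api": "play_rows", "payload": {
  "delta_pos": [
    [2, -2, 25],
    [2, -2, 46],
    [10, -2, 52],
    [18, -2, 59],
    [30, -2, 68],
    [43, -2, 77],
    [55, -2, 89],
    [67, -2, 100]
  ],
  "turn": [0, 0, 0, 0, 0, 0, 0, 0],
  "gripper": [-1, -1, -1, -1, -1, -1, -1, -1]
}}

```text
time_s: 2.55
tool_pos: [542.3, 120.8, 299.0]
ee_rot: [0.001, 0.721, 0.693, 0.001]
force: [0.3, -1.8, -0.0]
width: -0.0
finger_force: 0.8
```

```bash
python3 -c "
from h import *
st();grab('side','s1.png')"
```

```text
t 2.55 pos [542.3 120.8 299. ] yhead -0.0401 zt [ 0.002  0.    -1.   ] F [ 0.3 -1.8 -0. ] T [-0.34 -0.07  0.  ] q [ 0.14  0.12  1.74 -0.    1.28  0.18] w -0.0 ff 0.8437339682132006
```

View pics/s1.png

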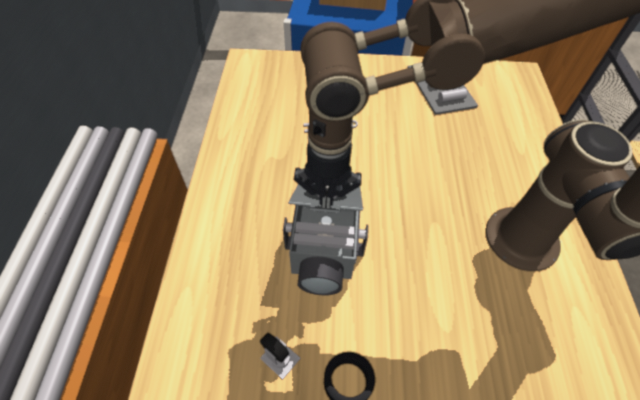

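The gripper at (328,190) has tipped the lid part of the way, and nothing else has been touched.

Call:
{"api": "play_rows", "payload": {
  "delta_pos": [
    [8, 1, 14],
    [15, 2, 28],
    [24, 2, 43],
    [32, 2, 57],
    [38, 2, 73],
    [44, 2, 89],
    [47, 2, 106],
    [50, 2, 122]
  ],
  "turn": [0, 0, 0, 0, 0, 0, 0, 0],
  "gripper": [-1, -1, -1, -1, -1, -1, -1, -1]
}}

```text
time_s: 3.4
tool_pos: [545.5, 169.6, 175.5]
ee_rot: [-0.0, 0.721, 0.692, -0.0]
force: [0.3, -1.6, 0.6]
width: -0.002
finger_force: 0.6
```

Call:
{"api": "play_rows", "payload": {
  "delta_pos": [
    [1, 0, 8],
    [1, 0, 16],
    [1, 0, 20],
    [1, 0, 23],
    [1, 0, 23]
  ],
  "turn": [0, 0, 0, 0, 0],
  "gripper": [-1, -1, -1, -1, -1]
}}

```text
time_s: 3.9
tool_pos: [546.1, 170.0, 154.5]
ee_rot: [0.0, 0.722, 0.692, 0.0]
force: [-0.2, -0.5, 0.3]
width: 0.004
finger_force: 0.0
```

Call:
{"api": "play_rows", "payload": {
  "delta_pos": [
    [0, 0, 3],
    [0, 0, 5],
    [0, 0, 5]
  ],
  "turn": [0, 0, 0],
  "gripper": [-1, -1, -1]
}}

```text
time_s: 4.2
tool_pos: [546.7, 170.1, 153.8]
ee_rot: [0.0, 0.721, 0.692, 0.0]
force: [-7.4, -1.8, 19.3]
width: -0.004
finger_force: 9.4
```

```bash
python3 -c "
from h import *
st();grab('side','s2.png')"
```

```text
t 4.2 pos [546.7 170.1 153.8] yhead -0.041 zt [ 0.001 -0.    -1.   ] F [-7.4 -1.8 19.3] T [-0.35  1.29 -0.01] q [ 0.23  0.3   1.83 -0.    1.01  0.27] w -0.004 ff 9.414384182018694
```

View pics/s2.png

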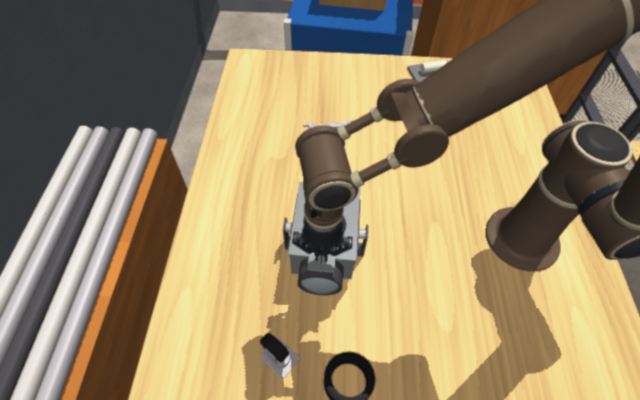

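Lid shut: the gripper at (322,245) bears on the tab with 19 N at the expected height. I'll back off to look at the knob.

Call:
{"api": "play_rows", "payload": {
  "delta_pos": [
    [0, 0, -45],
    [0, 0, -90],
    [40, 0, -130],
    [80, 0, -130],
    [120, 0, -130],
    [120, 0, -130]
  ],
  "turn": [0, 0, 0, 0, 0, 0],
  "gripper": [-1, -1, -1, -1, 1, 1]
}}

```text
time_s: 4.85
tool_pos: [551.0, 294.5, 280.5]
ee_rot: [-0.0, 0.72, 0.694, 0.002]
force: [0.2, -0.5, -0.3]
width: 0.333
finger_force: 0.0
```

```bash
python3 - <<'E'
from h import *
np.set_printoptions(precision=1,suppress=True)
st()
for n in('top','side'):
    p,d=grab(n,n+'3.png');W=world(n,d)
    print(n)
    m=(W[...,2]>188)&(W[...,2]<212)&(abs(W[...,0]-543)<40)&(abs(W[...,1]-92)<60)
    Q=W[m];print('bar',m.sum(),Q.mean(0),Q.min(0),Q.max(0))
    c,s,a=cv2.minAreaRect(Q[:,:2].astype(np.float32));print(c,s,a); print(np.polyfit(Q[:,1],Q[:,0],1))
    m=(W[...,2]>130)&(W[...,2]<160)&(abs(W[...,0]-543)<65)&(W[...,1]>-30)&(W[...,1]<35)
    Q=W[m];print('lid near',np.median(Q,0))
    m=(W[...,2]>130)&(W[...,2]<165)&(abs(W[...,0]-543)<65)&(W[...,1]>150)&(W[...,1]<190)
    Q=W[m];print('lid far',np.median(Q,0))
E
python3 -c "
import cv2;a=cv2.imread('pics/side3.png')[120:320,220:440];cv2.imwrite('pics/c3.png',cv2.resize(a,None,fx=2.5,fy=2.5))"
```

```text
t 4.85 pos [551.  294.5 280.5] yhead -0.0369 zt [ 0.  0. -1.] F [ 0.2 -0.5 -0.3] T [-0. -0. -0.] q [0.4 0.3 1.6 0.  1.3 0.5] w 0.333 ff 0.0
top
bar 270 [543.1  90.8 198.6] [534.3  43.4 188.7] [551.3 139.3 203.9]
(543.282958984375, 91.37162780761719) (95.87998962402344, 15.949121475219727) 87.21205139160156
[  0.  539.3]
lid near [543.1   2.7 145.6]
lid far [543.4 163.4 145.2]
side<stdin>:8: RuntimeWarning: Mean of empty slice.
  ret = um.true_divide(
Traceback (most recent call last):
ValueError: zero-size array to reduction operation minimum which has no identity
```

View pics/c3.png

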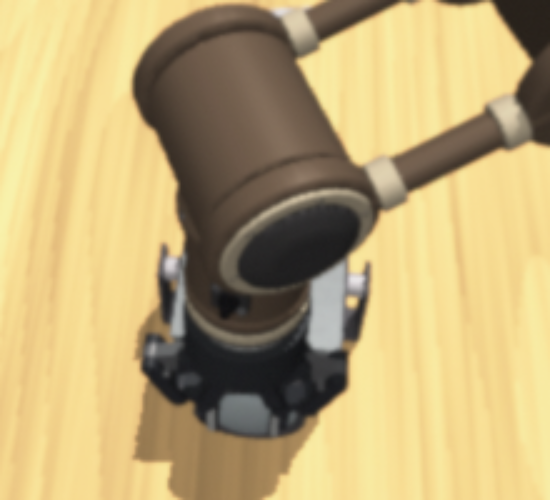

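The crop shows only the arm, which hides the knob from the side. The top depth gives what's needed: bar centre (543,91), height 199, 96×16 mm, along 1.52 rad. The lid is level at 145.

Call:
{"api": "play_rows", "payload": {
  "delta_pos": [
    [-50, 2, 0],
    [-100, 2, 0],
    [-150, 2, 0],
    [-204, 2, 0],
    [-204, 2, 0],
    [-204, 2, 0],
    [-204, 2, 0]
  ],
  "turn": [0.01, 0.01, 0.01, 0.01, 0.01, 0.01, 0.01],
  "gripper": [1, 1, 1, 1, 1, 1, 1]
}}

```text
time_s: 5.65
tool_pos: [544.2, 85.9, 279.2]
ee_rot: [-0.0, 0.725, 0.688, 0.0]
force: [0.8, -0.4, 0.4]
width: 1.001
finger_force: 0.0
```

```bash
python3 -c "
from h import *
to(543.2,91.4,187)"
```

```text
t 5.65 pos [544.2  85.9 279.2] yhead -0.0522 zt [-0.  0. -1.] F [ 0.8 -0.4  0.4] T [-0.03  0.06 -0.  ] q [0.08 0.13 1.77 0.   1.24 0.13] w 1.001 ff 0.0
delta [ 5.4 -1.3 92.2] turn to -.05 -0.0021642424222685086
```

Call:
{"api": "play_rows", "payload": {
  "delta_pos": [
    [5, -1, 45],
    [5, -1, 80],
    [5, -1, 94],
    [5, -1, 94],
    [5, -1, 94]
  ],
  "turn": [0, 0, 0, 0, 0],
  "gripper": [1, 1, 1, 1, 0]
}}

```text
time_s: 6.15
tool_pos: [544.6, 91.9, 186.3]
ee_rot: [0.0, 0.725, 0.689, 0.001]
force: [-0.2, 0.6, 0.2]
width: 0.859
finger_force: 0.0
```

Call:
{"api": "play_rows", "payload": {
  "delta_pos": [
    [0, 0, 0],
    [0, 0, 0],
    [0, 0, 0],
    [0, 0, 0],
    [0, 0, 0],
    [0, 0, 0],
    [0, 0, 0],
    [0, 0, 0]
  ],
  "turn": [0, 0, 0, 0, 0, 0, 0, 0],
  "gripper": [-0.3, -0.6, -1, -1, -1, -1, -1, -1],
  "grip_force": 50
}}

```text
time_s: 6.95
tool_pos: [542.9, 91.2, 185.1]
ee_rot: [-0.001, 0.725, 0.689, -0.001]
force: [-4.2, 0.6, 2.8]
width: 0.172
finger_force: 52.5
```

```bash
python3 -c "
from h import *
to(543.2,91.4,170)"
```

```text
t 6.95 pos [542.9  91.2 185.1] yhead -0.0509 zt [-0.002  0.    -1.   ] F [-4.2  0.6  2.8] T [0.13 0.54 0.1 ] q [0.09 0.23 1.86 0.   1.06 0.14] w 0.172 ff 52.49412417411804
delta [ 0.2  0.3 15.1] turn to -.05 -0.00093998686536622
```

Call:
{"api": "play_rows", "payload": {
  "delta_pos": [
    [0, 0, 5],
    [0, 0, 10],
    [0, 0, 14],
    [0, 0, 17],
    [0, 0, 17],
    [0, 0, 17]
  ],
  "turn": [0, 0, 0, 0, 0, 0],
  "gripper": [-1, -1, -1, -1, -1, -1]
}}

```text
time_s: 7.55
tool_pos: [543.0, 91.2, 170.5]
ee_rot: [-0.001, 0.725, 0.689, -0.001]
force: [-7.9, -0.3, 14.6]
width: 0.175
finger_force: 54.2
```

```bash
python3 -c "
from h import *
st()"
```

```text
t 7.55 pos [543.   91.2 170.5] yhead -0.0509 zt [-0.002 -0.    -1.   ] F [-7.9 -0.3 14.6] T [0.02 1.56 0.04] q [0.09 0.24 1.87 0.   1.03 0.14] w 0.175 ff 54.24498796463013
```

Call:
{"api": "play_rows", "payload": {
  "delta_pos": [
    [0, 0, 0],
    [0, 0, 0],
    [0, 0, 0],
    [0, 0, 0],
    [0, 0, 0],
    [0, 0, 0],
    [0, 0, 0],
    [0, 0, 0]
  ],
  "turn": [0.1, 0.2, 0.3, 0.4, 0.5, 0.6, 0.7, 0.8],
  "gripper": [-1, -1, -1, -1, -1, -1, -1, -1]
}}

```text
time_s: 8.35
tool_pos: [542.5, 91.3, 170.5]
ee_rot: [-0.001, 0.937, 0.35, -0.001]
force: [-10.2, 0.9, 15.0]
width: 0.175
finger_force: 54.4
```

```bash
python3 -c "
from h import *
st()"
```

```text
t 8.35 pos [542.5  91.3 170.5] yhead -0.8549 zt [-0.003  0.    -1.   ] F [-10.2   0.9  15. ] T [0.05 1.69 0.09] q [0.09 0.24 1.87 0.   1.03 0.94] w 0.175 ff 54.37797725200653
```

Turning freely with low torque and the knob still pressed in; finish the quarter turn.

Call:
{"api": "play_rows", "payload": {
  "delta_pos": [
    [0, 0, 0],
    [0, 0, 0],
    [0, 0, 0],
    [0, 0, 0],
    [0, 0, 0],
    [0, 0, 0],
    [0, 0, 0],
    [0, 0, 0]
  ],
  "turn": [0.1, 0.2, 0.3, 0.4, 0.5, 0.6, 0.7, 0.77],
  "gripper": [-1, -1, -1, -1, -1, -1, -1, -1]
}}

```text
time_s: 9.15
tool_pos: [542.2, 91.7, 170.5]
ee_rot: [-0.0, 1.0, -0.027, -0.002]
force: [-10.3, 1.4, 15.9]
width: 0.178
finger_force: 54.4
```

```bash
python3 -c "
from h import *
st()"
```

```text
t 9.15 pos [542.2  91.7 170.5] yhead -1.6243 zt [-0.004  0.001 -1.   ] F [-10.3   1.4  15.9] T [0.26 1.82 0.08] q [0.09 0.24 1.87 0.   1.03 1.71] w 0.178 ff 54.40721333026886
```

Call:
{"api": "play_rows", "payload": {
  "delta_pos": [
    [0, 0, -3],
    [0, 0, -6],
    [0, 0, -9],
    [0, 0, -11],
    [0, 0, -11]
  ],
  "turn": [0, 0, 0, 0, 0],
  "gripper": [-1, -1, -1, -1, -1]
}}

```text
time_s: 9.65
tool_pos: [542.1, 91.8, 179.7]
ee_rot: [-0.001, 1.0, -0.025, -0.002]
force: [-6.1, 2.0, 5.9]
width: 0.174
finger_force: 53.2
```

```bash
python3 -c "
from h import *
st()"
```

```text
t 9.65 pos [542.1  91.8 179.7] yhead -1.6215 zt [-0.004  0.001 -1.   ] F [-6.1  2.   5.9] T [ 0.26  1.08 -0.02] q [0.09 0.23 1.86 0.   1.05 1.71] w 0.174 ff 53.16089630126953
```

Call:
{"api": "play_rows", "payload": {
  "delta_pos": [
    [0, 0, 0],
    [0, 0, 0],
    [0, 0, 0],
    [0, 0, 0],
    [0, 0, 0],
    [0, 0, -30],
    [0, 0, -70],
    [0, 0, -110]
  ],
  "turn": [0, 0, 0, 0, 0, 0, 0, 0],
  "gripper": [0.5, 0.5, 0.5, 0.5, 0.5, 0.5, 0.5, 0.5]
}}

```text
time_s: 10.45
tool_pos: [543.1, 90.9, 289.7]
ee_rot: [0.0, 1.0, -0.025, -0.001]
force: [0.5, -0.4, -0.1]
width: 0.752
finger_force: 0.0
```

Call:
{"api": "play_rows", "payload": {
  "delta_pos": [
    [0, -50, 0],
    [0, -100, 0],
    [0, -150, 0],
    [0, -200, 0],
    [0, -200, 0],
    [0, -200, 0],
    [0, -200, 0]
  ],
  "turn": [0, 0, 0, 0, 0, 0, 0],
  "gripper": [0.5, 0.5, 0.5, 0.5, 0.5, 0.5, 0.5]
}}

```text
time_s: 11.15
tool_pos: [553.6, 289.8, 288.9]
ee_rot: [0.001, 1.0, -0.025, -0.0]
force: [-0.0, -0.0, 0.7]
width: 0.749
finger_force: 0.0
```

Run:
```python
from h import *
np.set_printoptions(precision=2,suppress=True)
st()
p,d=grab('top','top5.png');W=world('top',d)
x,y,z=W[...,0],W[...,1],W[...,2]
Q=W[(z>183)&(z<212)&(abs(x-543)<60)&(abs(y-92)<60)];print('bar',len(Q),Q.mean(0),np.median(Q,0));print(cv2.minAreaRect(Q[:,:2].astype(np.float32)))
for a,b in((-30,35),(150,190)):
    print('lid',np.median(W[(z>130)&(z<165)&(abs(x-543)<65)&(y>a)&(y<b)],0))
```

```text
t 11.15 pos [553.6 289.8 288.9] yhead -1.6215 zt [-0. -0. -1.] F [-0.  -0.   0.7] T [-0.05  0.03  0.06] q [ 0.41  0.27  1.58 -0.    1.29  2.03] w 0.749 ff 0.0
bar 271 [542.93  90.89 193.67] [541.76  91.12 193.7 ]
((543.0380859375, 91.2077865600586), (16.225284576416016, 94.6180419921875), 86.94956970214844)
lid [543.02   2.75 145.63]
lid [543.37 163.5  144.98]
```

View pics/top5.png

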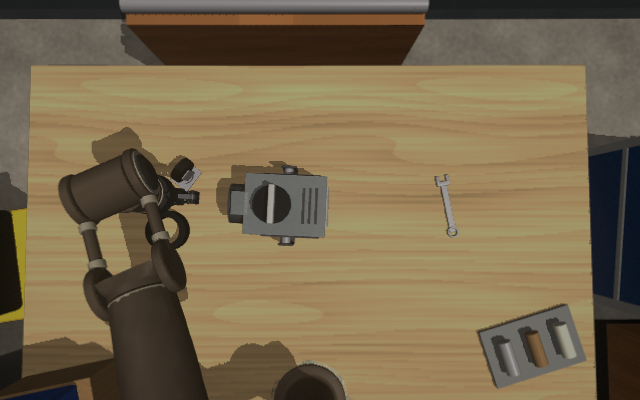

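The bar at (270,203) now lies across the lid, a quarter turn from where it started. Its top has dropped 4.9 mm (198.6 → 193.7), so the knob is seated. The lid is level, the bystanders are in place and the arm is clear.

```bash
python3 -c "
from bench import robot
print(robot.hand_in())"
```

```text
the job is handed in; nothing more can be done
None
```

The lid is shut and locked: the knob has had its quarter turn and sits about 5 mm in, in its seat. The wrench, tape roll and caster look unmoved, and the job was handed in at about 11 s, with no verdict returned.

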